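# Show the toolbox end panel to the inspection camera

### The arm

A 7-joint arm with a two-finger parallel gripper is mounted at the origin on the work surface. World frame = base frame: x ahead of the robot, y to its left, z up, the work surface at z = 0. Lengths are in m, angles in rad, forces in N, time in s.
With the tool pointing down it reaches from about 0.4 to 0.85 m from the base axis. Payload 10.4 kg.
Tool frame: the origin (TCP) lies midway between the tips of the shut fingers; the grasp point (between the pads) lies 19 mm behind it; z points along the fingers, y is the line along which they close (so a half turn about z gives the same grasp; the last joint's range is limited). The gripper opens to 87 mm and grips with 3 to 60 N. Pads are 19 mm wide; open, the fingers measure 117 mm over their backs; the gripper's body (75 mm by 190 mm) begins 51 mm behind the grasp point.
Start: joints at [1.125, 0.332, -0.065, 1.46, 0.022, 1.35, -0.088], TCP at [0.256, -0.57, 0.223] pointing down, gripper open.
Joint ranges: [-2.6, 2.6], [-0.5, 2.12], [-1.47, 1.34], [0.16, 2.42], [-1.27, 4.41], [0.06, 2.06], [-2.6, 2.6]. Speed limits (rad/s): [2.22, 2.22, 2.79, 2.79, 3.14, 3.14, 3.14].

### API

Orientations are given as a unit quaternion [x, y, z, w].
In Python, from bench import r gives the robot as it stands.
- The arm moves only by the tool arm_command, never from a script. Its arguments are lists of equal length, an entry for each row: "xyz": the shift along the world's x, y, z in m, a list of three; "rot": the turn, a rotation vector about the world's x, y, z in rad, a list of three. In form: {"xyz": [[tx, ty, tz], ...], "rot": [[ax, ay, az], ...]}. A call has 1 to 20 rows; each row is the pose to reach, as a shift and turn from the pose commanded when the call began; what a row does not reach only later rows make up. A row lasts 1/12 s, in which the tool goes at most 41.7 mm and 7.16 degrees, less where a joint would pass 70% of its speed; a pose out of reach is approached as far as the arm can. A call with a gripper value outside its range is refused whole. "grip" is the opening, from 0 (shut) to 1 (fully open), set as the call begins (left out, the last holds). The fingers move at their own pace and stop on an object; "squeeze" is the grip in N (left out, the last holds). Time passes only in rows, so rows that repeat a pose let the fingers close. It gives the time, the measured TCP pose, the force, the opening and the grip force at its end, in the units of the state.
- r.read_state(): the state, without advancing time (a new reading comes with each control period).
- r.camera(name): name is "scene" or "top"; returns the picture (400x640x3 uint8, red, green, blue); there is no depth.
- r.camera_model(name): a dict with "fx", "fy", "cx", "cy" (pixels), "T" (4x4, takes a point from camera to world coordinates). Camera axes: x right, y up, looking along -z (the intrinsics and any distortion apply to the point x, -y, -z); pixel columns grow to the right and rows downward; lengths in m; the calibration is good to about 2 mm. A picture is of the moment at which its call begins. camera_model takes no time and is no camera call.
- r.close_job(): hands the job in; it is judged then, once.
Trained networks look in the newest picture that a camera, given by its name, has taken for a name from the list of things; names that differ only in an ending like _2 or _b are one class to them, and where a whole thing is asked for, a point or a joint stands for the part that bears it (a point fixed in the world has none). Each returns a list of dicts, best first, with "conf" (0 to 1); they miss things now and then, are a little off and sometimes report something else, mostly with a low value. They report only what shows in the picture. A call takes as long as a camera call. They do not tell look-alikes from the thing itself.
- r.look_for(label, camera): "at" ([x, y, z] in m, in the coordinates of the camera as it stood for that picture, good to about 4 mm: the middle of the surface that is visible of it).
- r.spot_point(label, camera): "at" ([x, y, z] in m, in the coordinates of the camera as it stood for that picture, good to about 4 mm: a listed point, or the origin of a listed thing).
The state is a dict: "time": time; "joint_positions": joint angles; "joint_vel": joint speeds; "joint_torque": joint torques, N m; "ee_pos": TCP position; "eef_rot": TCP orientation; "ft_force": force on the tool from outside, world axes, zero at the start; "torque": the same for the moment, N m; "width": finger opening in m; "grip_force": force on a finger pad.
Only numpy, scipy, OpenCV 4.12 (cv2) and the standard library are available. Lean on these libraries where they do the work, as an engineer would, in place of code of your own. Each camera call takes 0.05 s, during which the arm holds its last target. There are 200 camera calls.

### The job

The chest's open lid stands in the inspection camera's view: first lower it until it is fully shut. Then lift the gable-shaped maple end panel with the brass ring out of the rack and hold it up in the air for the camera: gable up, ring side square to the lens along the camera's own line of sight (it looks a little downwards), the ring centred in the view and 15 cm in front of the lens. Finish while holding it there still, and leave the camera, the other panels and everything else on the bench undisturbed.

Things in the scene. Friction and masses are not known exactly. Their poses are not given: they have to be found in the camera images.
- panel: the toolbox end panel to be shown: pale maple, house-shaped (gable), standing upright in a slot of the rack; 16 mm thick (its x), 110 mm wide (its y), 130 mm tall (its z), about 140 g. The full width runs to 90 mm above the underside, then both edges slope in to a flat top 44 mm wide. Origin: centre of the underside; z up through the gable, x out of the face that carries the brass ring. The gable part (z 85 to 130 mm) is plain wood on both faces and is the place to pinch it
- ring (a point): centre of the brass ring (40 mm across, 2 mm proud, round a 27 mm through hole) on the panel's face; in the panel's frame at x +8, y 0, z +60 mm; same axes as the panel
- rack: fixed wooden rack, 250 x 130 x 15 mm board with three slots 85 mm apart along its x, each slot between two ribs that stand 30 mm above the board (45 mm above the table), 20 mm apart. Origin: centre of the underside, x along the row. The three panels stand in the slots on the board, faces across the row, brass ring towards the rack's +x
- walnut: dark walnut rectangle, 14 x 100 x 110 mm, loose in another slot of the rack; origin at the centre of its underside
- bluepanel: blue-painted rectangle, 12 x 90 x 120 mm, loose in another slot of the rack; origin at the centre of its underside
- chest: fixed open wooden chest, 190 (its x) x 240 (its y) x 70 mm high; origin at the centre of its underside; the lid is hinged along its +x rim, the side towards the inspection camera
- lid (a joint): angle of the chest's lid in rad: 0 closed, grows as it opens, starts 1.15 to 1.6 (about upright). The lid is a 190 x 240 x 8 mm wooden board, 220 g; its stiff hinge stays at any angle (about 2 N at the free edge moves it), so it must be brought all the way down
- lid_hinge (a point): middle of the lid's hinge line, at the chest's +x rim (chest frame x +95, y 0, z 70.5 mm), in the plane of the lid's underside. Its axes turn with the lid: the board runs from here along its -x, and its outer face, 8 mm up its z, is the top when closed
- lid_handle (a point): outer end of the dark knob on the lid's outer face, on the middle line 30 mm from the free edge, standing 35 mm off the board; about 25 mm across
- lens (a point): centre of the front of the inspection camera's lens. The camera looks along this frame's -x; y is sideways, z is up across the picture. It looks somewhat downwards (0.1 to 0.4 rad), at 270 to 310 mm above the table. The lens is 38 mm across; the head behind it is 50 x 56 x 44 mm on an aluminium column 85 mm behind the lens with a 110 x 100 mm foot. The stand is fixed: do not touch it
- glue: white glue bottle with green label, 60 mm across, 170 mm tall; loose, to be left alone; origin at the centre of its underside
- drill: yellow and black cordless drill standing on its battery, 120 x 75 mm foot, 205 mm tall; loose, to be left alone; origin at the centre of its underside
- clamp: steel bar clamp with a red handle, lying flat, 300 mm long, its arms reaching 99 mm to its +y side, at most 32 mm high; loose, to be left alone; origin at the centre of its underside
- tape: yellow and black tape measure, 70 x 36 x 67 mm; loose, to be left alone; origin at the centre of its underside
Not all that is in view belongs to the job. Leave any pink or turquoise look-alike of the walnut alone.

How it is judged:
On the way, in this order (a step that is already met when the one before it is completed fails the run):
1. the chest's lid is shut, the panel still in the rack (value of joint lid below 0.06 rad and height (world z) of panel below 0.03 m), for 0.2 s.
2. the panel is lifted clear of the rack in the gripper (height (world z) of panel above 0.06 m and contact force between panel and the fingers above 1 N), for 0.2 s.
At the end, for the whole second after the job is handed in: Lid below 0.06 rad. Panel held still by the fingers alone, over 110 mm up, touching no chest, rack or other panel; ring facing the lens, 125 to 175 mm before it, within 25 mm of its line of sight sideways and up-down; panel x and z within 0.2 rad of the lens axes, gable up (value of joint lid below 0.06 rad and x of ring in the frame of lens between -0.175 and -0.125 m and y of ring in the frame of lens between -0.025 and 0.025 m and z of ring in the frame of lens between -0.025 and 0.025 m and angle between the x axis of panel and the x axis of lens, either way round below 0.2 rad and angle between the z axis of panel and the z axis of lens, either way round below 0.2 rad and x of lens in the frame of panel above 0.05 m and angle between panel's own z axis and vertical below 0.8 rad and height (world z) of panel above 0.11 m and contact force between panel and the fingers above 1 N and linear speed of panel below 0.03 m/s and contact force between panel and chest below 0.3 N and contact force between panel and rack below 0.3 N and contact force between panel and walnut below 0.3 N and contact force between panel and bluepanel below 0.3 N); the arm keeps its last pose, push and grip.
It fails at once if the inspection camera is pushed (distance of lens from where it was at the start of the episode above 0.012 m).
It fails at once if another panel is displaced (distance of any of walnut, bluepanel from where it was at the start of the episode above 0.025 m).
It fails at once if something else on the bench is displaced (distance of any of glue, drill, clamp, tape from where it was at the start of the episode above 0.03 m).
It also fails if it takes over 51 s, if anything falls off the work surface, if the arm or the gripper's body presses on something with over 40 N, if the wrist force passes 120 N, or if a joint passes its speed limit or range.

## Working session

There is one attempt and no reset: what is moved stays moved. The work goes in short steps, Python scripts to look and compute and a tool call to move; the robot and the scene stay as the last step left them, time stands still between calls to the robot, and variables do not carry over. Pictures are saved under pics/ and viewed, at most 10 in all, crops included, and the job is handed in when it is done.

Besides the shell and the picture viewer there is one more tool, called after "Emit:" as a command line: name --argument value ..., lists and objects as JSON in quotes. arm_command: Moves the arm, as the interface text tells. Its arguments: {"type":"object","properties":{"xyz":{"type":"array"},"rot":{"type":"array"},"grip":{"type":"number"},"squeeze":{"type":"number"}},"required":["xyz","rot"]}

```bash
mkdir -p pics; ls; cat > h.py <<'E'
import numpy as np, cv2
from bench import r
def W(cam,p):
    T=np.array(r.camera_model(cam)["T"]); return (T@np.r_[p,1])[:3]
def px(cam,P):
    m=r.camera_model(cam); q=np.linalg.inv(np.array(m["T"]))@np.r_[P,1]
    return np.array([m["cx"]+m["fx"]*q[0]/-q[2], m["cy"]+m["fy"]*-q[1]/-q[2]])
def snap(cam,name):
    im=r.camera(cam); cv2.imwrite(f"pics/{name}.png",im[:,:,::-1]); return im
E
python3 - <<'E'
from h import *
np.set_printoptions(precision=3,suppress=True)
for c in("scene","top"):
    snap(c,c+"0"); m=r.camera_model(c); print(c,{k:(np.round(v,3).tolist()) for k,v in m.items()})
    for l in("panel","ring","rack","walnut","bluepanel","chest","lid_hinge","lid_handle","lens","glue","drill","clamp","tape"):
        print(l,[(round(d["conf"],2),W(c,d["at"]),px(c,W(c,d["at"])).round()) for d in r.spot_point(l,c)[:3]])
print(r.read_state())
E
```

```text
pics
scene {'fx': 448.163, 'fy': 448.163, 'cx': 316.075, 'cy': 201.042, 'T': [[-0.279, -0.78, 0.56, 1.194], [0.96, -0.232, 0.155, 0.102], [0.009, 0.581, 0.814, 1.186], [0.0, 0.0, 0.0, 1.0]]}
panel [(0.55, array([ 0.498, -0.289,  0.014]), array([255., 217.]))]
ring [(0.83, array([ 0.508, -0.287,  0.076]), array([252., 208.]))]
rack [(0.65, array([ 0.498, -0.282,  0.001]), array([257., 219.]))]
walnut [(0.88, array([ 0.196, -0.33 , -0.002]), array([275., 148.])), (0.85, array([ 0.417, -0.29 ,  0.016]), array([264., 196.])), (0.84, array([ 0.725, -0.379,  0.003]), array([198., 274.]))]
bluepanel [(0.63, array([ 0.58 , -0.274,  0.012]), array([250., 240.]))]
chest [(0.84, array([ 0.522,  0.06 , -0.002]), array([361., 253.]))]
lid_hinge [(0.92, array([0.619, 0.076, 0.07 ]), array([362., 272.]))]
lid_handle [(0.75, array([0.613, 0.074, 0.236]), array([367., 239.])), (0.64, array([ 0.581, -0.275,  0.014]), array([250., 239.]))]
lens [(0.98, array([0.752, 0.117, 0.263]), array([375., 289.]))]
glue [(0.91, array([ 0.738, -0.218, -0.002]), array([249., 293.]))]
drill [(0.87, array([ 0.561, -0.
[... 1284 characters left out ...]
))]
drill [(0.98, array([ 0.559, -0.58 ,  0.001]), array([460., 184.])), (0.57, array([ 0.412, -0.291,  0.011]), array([378., 224.]))]
clamp [(0.97, array([ 0.438,  0.364, -0.003]), array([195., 213.]))]
tape []
{'time': 1.4, 'joint_positions': array([ 1.125,  0.332, -0.065,  1.46 ,  0.022,  1.35 , -0.089]), 'joint_vel': array([-0.001, -0.   ,  0.001,  0.001,  0.   , -0.001,  0.001]), 'joint_torque': array([  0.   , -62.304,   0.025, -39.012,  -0.061,   0.032,   0.   ]), 'ee_pos': array([ 0.256, -0.57 ,  0.223]), 'eef_rot': array([0.978, 0.21 , 0.   , 0.   ]), 'ft_force': array([0.099, 0.444, 0.43 ]), 'torque': array([-0.01 , -0.029, -0.033]), 'grip_force': 0.0, 'width': 0.08705182633850278}
```

View pics/scene0.png

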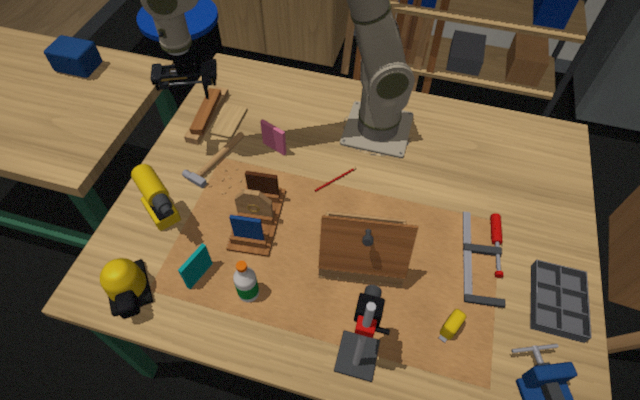

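View pics/top0.png

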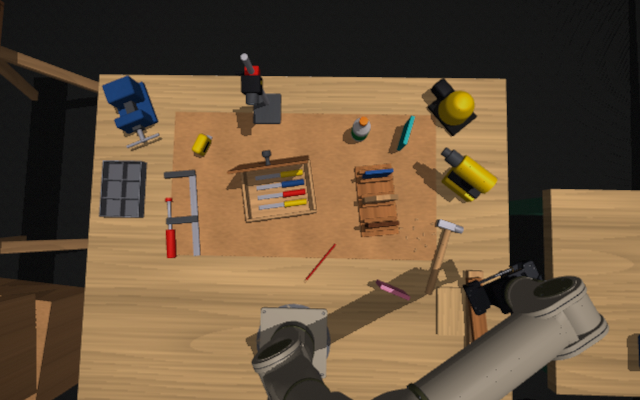

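The scene view shows the rack at (255,215) with the maple gable panel in the middle at (253,205). Walnut is behind it at (262,183) and blue in front at (247,228). The open lid is at (367,245), and the camera stand has its lens at (372,292) and foot at (358,355). In the top view the panel is at (379,198) and the lid edge at (270,165), with the knob at (266,154).

Look-alikes for the panel are blue (247,228), walnut (262,183), pink (273,137) and turquoise (195,266). The maple one at (253,205) with the ring fits the description. I'll check it in a crop together with the camera head.

```bash
python3 - <<'E'
from h import *
np.set_printoptions(precision=4,suppress=True)
acc={}
for k in range(4):
    for c in("scene","top"):
        r.camera(c)
        for l in("panel","rack","chest","lid_hinge","lid_handle","lens"):
            d=r.spot_point(l,c)
            if d: acc.setdefault((l,c),[]).append(W(c,d[0]["at"]))
for k,v in acc.items(): print(k,len(v),np.median(v,0),np.std(v,0))
a=cv2.imread("pics/scene0.png"); b=cv2.imread("pics/top0.png")
f=lambda im,x,y,w,h,s:cv2.resize(im[y:y+h,x:x+w],(w*s,h*s),interpolation=cv2.INTER_CUBIC)
A=f(a,320,275,80,110,5); B=f(b,225,45,65,90,6)[:540]; C=f(a,220,160,80,100,3)
out=np.zeros((600,800,3),np.uint8); out[:550,:400]=A[:550]; out[:540,400:790]=B
cv2.imwrite("pics/crop1.png",out); cv2.imwrite("pics/crop2.png",f(a,215,160,80,100,5))
# foot
print(r.read_state()["time"])
E
```

```text
('panel', 'scene') 4 [ 0.4998 -0.2876  0.0127] [0.0014 0.0013 0.0009]
('rack', 'scene') 4 [ 0.5902 -0.2501  0.0007] [0.107  0.2603 0.0014]
('chest', 'scene') 4 [ 0.5237  0.0599 -0.002 ] [0.0005 0.002  0.0006]
('lid_hinge', 'scene') 4 [0.6202 0.0736 0.0683] [0.0015 0.0016 0.0007]
('lid_handle', 'scene') 4 [0.6142 0.0738 0.2357] [0.002  0.0013 0.0013]
('lens', 'scene') 4 [0.7548 0.1153 0.2661] [0.0007 0.001  0.0012]
('panel', 'top') 4 [ 0.4939 -0.2869  0.0179] [0.0007 0.0012 0.0012]
('rack', 'top') 4 [ 0.4952 -0.2861 -0.0008] [0.0009 0.0006 0.0015]
('chest', 'top') 4 [0.5241 0.06   0.0056] [0.0007 0.0018 0.0012]
('lid_hinge', 'top') 4 [0.6159 0.0755 0.0733] [0.0023 0.0017 0.001 ]
('lid_handle', 'top') 4 [0.6159 0.0751 0.2376] [0.0006 0.0011 0.0018]
('lens', 'top') 3 [0.7513 0.1137 0.267 ] [0.0014 0.0005 0.0015]
4.2
```

View pics/crop1.png

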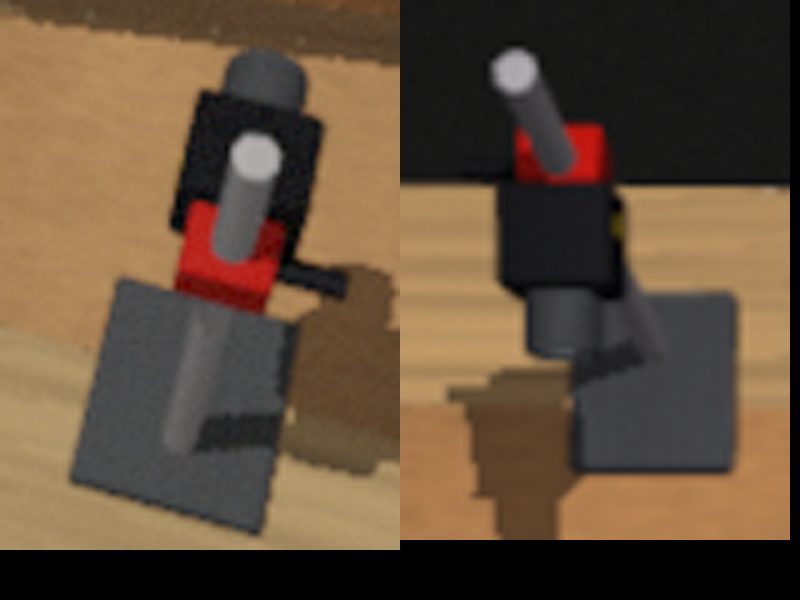

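View pics/crop2.png

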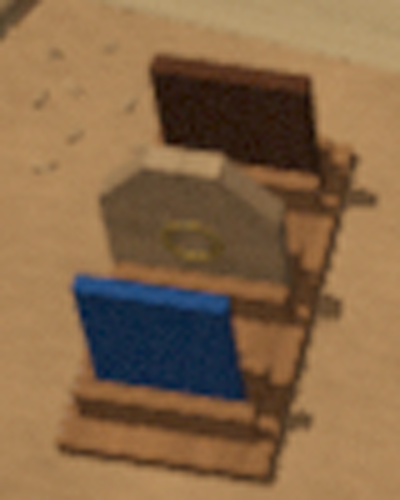

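The crops confirm the maple panel: gable, and ring at about (253,207) in the scene view. They also show the camera head's corners and its column (base at (356,365) in scene and (266,104) in top), which I'll use to get the lens direction.

```bash
cat > fit.py <<'E'
from h import *
from scipy.optimize import least_squares
from scipy.spatial.transform import Rotation as R
np.set_printoptions(precision=4,suppress=True)
S=lambda u,v:np.array([320+u/5,275+v/5]); T=lambda u,v:np.array([225+(u-400)/6,45+v/6])
def tri(a,b): return least_squares(lambda P:np.r_[px("scene",P)-a,px("top",P)-b],[.8,.1,.2]).x
print("base",tri(S(180,447),T(648,352)),"top",tri(S(257,157),T(515,70)))
L0=np.array([.7530,.1145,.2665])
def ray(cam,p,z):
    m=r.camera_model(cam);M=np.array(m["T"]);d=M[:3,:3]@[(p[0]-m["cx"])/m["fx"],-(p[1]-m["cy"])/m["fy"],-1];return M[:3,3]+d*(z-M[2,3])/d[2]
for cam,ps in(("scene",[S(120,278),S(297,323),S(260,533),S(72,481)]),("top",[T(577,470),T(733,470),T(735,293)])):
    print("foot",cam,[ray(cam,p,.01)[:2].round(3) for p in ps])
obs=[("scene",S(203,92),(0,-1,1)),("scene",S(322,122),(0,1,1)),("scene",S(172,226),(1,-1,-1)),("scene",S(300,260),(1,1,-1)),
     ("top",T(500,183),(1,1,1)),("top",T(612,183),(1,-1,1)),("top",T(520,297),(0,1,-1)),("top",T(598,297),(0,-1,-1))]
def f(p):
    Rm=R.from_euler("ZY",[p[0],-p[1]]); L=p[3:6]
    e=[(px(c,L+Rm.apply([p[2]+.05*s[0],.028*s[1],.022*s[2]]))-q) for c,q,s in obs]
    return np.r_[np.ravel(e),(L-L0)/.003]
s=least_squares(f,[.15,.25,.03,*L0],loss="soft_l1"); print(s.x,s.fun.round(1))
for y in s.x[:1]:
    Rm=R.from_euler("ZY",[s.x[0],-s.x[1]]); print("col", s.x[3:6]+Rm.apply([.085,0,0]))
E
python3 fit.py
```

```text
base [ 0.8441  0.1193 -0.004 ] top [0.8435 0.1164 0.3778]
foot scene [array([0.771, 0.068]), array([0.768, 0.164]), array([0.878, 0.167]), array([0.88, 0.07])]
foot top [array([0.766, 0.158]), array([0.767, 0.064]), array([0.877, 0.066])]
[0.0254 0.0004 0.0276 0.753  0.1156 0.2675] [-0.7 -0.9  1.2 -0.5 -0.9  1.6 -1.   1.3 -1.3 -0.3 -0.5 -0.6 -1.3  3.
  4.4  2.7 -0.   0.4  0.3]
col [0.8379 0.1177 0.2675]
```

```bash
cat > sil.py <<'E'
from h import *
from scipy.optimize import minimize
from scipy.spatial.transform import Rotation as R
np.set_printoptions(precision=4,suppress=True)
M={c:r.camera_model(c) for c in("scene","top")}
def pj(c,P):
    m=M[c]; q=(np.linalg.inv(np.array(m["T"]))@np.c_[P,np.ones(len(P))].T)
    return np.c_[m["cx"]+m["fx"]*q[0]/-q[2], m["cy"]+m["fy"]*q[1]/q[2]]
box={"scene":(345,275,45,55),"top":(232,74,40,34)}
imgs={}
for c in box:
    im=cv2.imread(f"pics/{c}0.png"); x,y,w,h=box[c]; k=im[y:y+h,x:x+w].astype(float)
    mx=k.max(2);mn=k.min(2); red=(k[:,:,2]>1.8*k[:,:,1])&(k[:,:,2]>50)
    ob=(mx<100)&((mx-mn)<22); X,Y=np.meshgrid(np.arange(w)+x,np.arange(h)+y)
    ig=cv2.dilate(red.astype(np.uint8),np.ones((3,3)))>0
    if c=="scene":
        ig|=(mx>110)&((mx-mn)<25); ig|=(Y>323); ig|=(X>377)&(Y>322); ig|=(abs(X-369)<7)&(Y>300)
    else: ig|=((X>258)&(Y>92))|(X>261)|((X>251)&(Y>101)) | (Y<76)
    imgs[c]=(ob.astype(float),~ig)
    print(c); print("\n".join("".join("." if ig[i,j] else "#" if ob[i,j] else " " for j in range(w)) for i in range(h)))
a=np.linspace(0,2*np.pi,24)
def ren(p,c,s=8):
    Rm=R.from_euler("ZY",[p[0],-p[1]]); x,y,w,h=box[c]; cv=np.zeros((h*s,w*s),np.uint8)
    bx=np.array([[p[2]+.05*i,.028*j,.022*k] for i in(0,1) for j in(-1,1) for k in(-1,1)])
    cy=np.array([[i,.019*np.cos(t),.019*np.sin(t)] for i in(0,p[2]) for t in a])
    for V in(bx,cy):
        q=(pj(c,p[3:6]+Rm.apply(V))-[x,y]+.5)*s
        cv2.fillConvexPoly(cv,cv2.convexHull(np.round(q).astype(np.int32)),1)
    return cv2.resize(cv.astype(np.float32),(w,h),interpolation=cv2.INTER_AREA)
L0=np.array([.7530,.1145,.2665])
def cost(q,pitch):
    p=np.r_[q[0]/30,pitch,.028+q[1]/300,L0+q[2:5]/500]
    e=sum((abs(ren(p,c)-o)*v).sum() for c,(o,v) in imgs.items())
    return e+ (q[2:5]**2).sum()*1.0+q[0]**2*.5
for pt in np.arange(0,.5,.05):
    s=min((minimize(cost,x0,args=(pt,),method="Nelder-Mead",options=dict(initial_simplex=np.array(x0)+np.vstack([np.zeros(5),np.eye(5)*1.5]),maxiter=250)) for x0 in([.7,0,0,0,0],)),key=lambda s:s.fun)
    q=s.x; print(round(pt,2),round(s.fun,1),"yaw %.3f bl %.4f"%(q[0]/30,.028+q[1]/300),L0+q[2:5]/500)
E
python3 sil.py
```

```text
scene
                                             
                                             
                                             
                                             
                                             
                                             
                                             
                                             
                                             
                                             
                        ######               
                      ##########             
                     #############           
                     ##############          
                    ################         
                    ################         
                    ################         
                    ################         
                #  #################         
               #####################         
               #####################         
              #####################          
              #####################          
              ######################
[... 2664 characters left out ...]
.....
                ####....................
                    ....................
                    ....................
                    ....................
0.0 96.4 yaw 0.026 bl 0.0272 [0.7546 0.1136 0.2673]
0.05 94.9 yaw 0.023 bl 0.0287 [0.7548 0.1138 0.2664]
0.1 91.3 yaw 0.024 bl 0.0301 [0.7555 0.1139 0.266 ]
0.15 90.6 yaw 0.023 bl 0.0311 [0.7556 0.1138 0.2653]
0.2 95.6 yaw 0.025 bl 0.0322 [0.7554 0.1139 0.2631]
0.25 104.0 yaw 0.023 bl 0.0322 [0.7563 0.114  0.2635]
0.3 111.9 yaw 0.008 bl 0.0337 [0.7556 0.1142 0.2606]
0.35 126.8 yaw 0.020 bl 0.0325 [0.7567 0.1136 0.2614]
0.4 131.9 yaw -0.002 bl 0.0338 [0.7563 0.1142 0.2603]
0.45 142.8 yaw 0.006 bl 0.0344 [0.7573 0.114  0.2604]
```

Lens estimate: about (0.755, 0.114, 0.267), yaw about 0.02, pitch about 0.15. The lid is at about 1.31 rad with the hinge at (0.618, 0.0745, 0.071) and chest yaw 0.153. First I'll bring the closed fingers over to the camera side of the lid.

Emit:
arm_command --xyz '[[0.02, 0.03, 0.09], [0.04, 0.06, 0.14], [0.06, 0.1, 0.15], [0.384, 0.59, 0.15], [0.384, 0.59, 0.15], [0.384, 0.59, 0.15], [0.384, 0.59, 0.15], [0.384, 0.59, 0.15], [0.384, 0.59, 0.15], [0.384, 0.59, 0.15], [0.384, 0.59, 0.15], [0.384, 0.59, 0.15], [0.384, 0.59, 0.15], [0.384, 0.59, 0.15], [0.384, 0.59, 0.15], [0.384, 0.59, 0.15], [0.384, 0.59, 0.15], [0.384, 0.59, 0.15], [0.384, 0.59, 0.15], [0.384, 0.59, 0.15]]' --rot '[[0, 0, 0], [0, 0, -0.1], [0, 0, -0.2], [0, 0, -0.27], [0, 0, -0.27], [0, 0, -0.27], [0, 0, -0.27], [0, 0, -0.27], [0, 0, -0.27], [0, 0, -0.27], [0, 0, -0.27], [0, 0, -0.27], [0, 0, -0.27], [0, 0, -0.27], [0, 0, -0.27], [0, 0, -0.27], [0, 0, -0.27], [0, 0, -0.27], [0, 0, -0.27], [0, 0, -0.27]]' --grip 0 --squeeze 20

```text
time: 5.87
ee_pos: [0.6414, 0.0252, 0.3715]
eef_rot: [0.997, 0.08, -0.001, -0.001]
ft_force: [-0.7, 0.2, -0.5]
width: 0.0001
grip_force: 0.0
```

Emit:
arm_command --xyz '[[0, 0, -0.04], [0, 0, -0.08], [0, 0, -0.12], [0, 0, -0.15], [0, 0, -0.15], [-0.02, 0.003, -0.148], [-0.039, 0.001, -0.145], [-0.055, -0.002, -0.148], [-0.072, -0.004, -0.152], [-0.086, -0.006, -0.16], [-0.1, -0.008, -0.168], [-0.113, -0.01, -0.178], [-0.125, -0.012, -0.19], [-0.135, -0.014, -0.203], [-0.144, -0.015, -0.216], [-0.152, -0.016, -0.232]]' --rot '[[0, 0, 0], [0, 0, 0], [0, 0, 0], [0, 0, 0], [0, 0, 0], [0, 0, 0], [0, 0, 0], [0, 0, 0], [0, 0, 0], [0, 0, 0], [0, 0, 0], [0, 0, 0], [0, 0, 0], [0, 0, 0], [0, 0, 0], [0, 0, 0]]'

```text
time: 7.2
ee_pos: [0.4896, 0.0034, 0.1431]
eef_rot: [0.997, 0.076, 0.002, 0.001]
ft_force: [0.2, -0.7, 1.2]
width: 0.0003
grip_force: 0.5
```

Emit:
arm_command --xyz '[[-0.006, -0.001, -0.014], [-0.01, -0.001, -0.026], [-0.013, -0.002, -0.038], [-0.015, -0.003, -0.05], [-0.016, -0.003, -0.06], [-0.016, -0.003, -0.066], [-0.016, -0.003, -0.066]]' --rot '[[0, 0, 0], [0, 0, 0], [0, 0, 0], [0, 0, 0], [0, 0, 0], [0, 0, 0], [0, 0, 0]]'

```text
time: 7.78
ee_pos: [0.4734, 0.0005, 0.0785]
eef_rot: [0.997, 0.076, 0.0, 0.001]
ft_force: [-16.7, -2.2, 38.0]
width: 0.0005
grip_force: 18.8
```

```bash
python3 - <<'E'
from h import *
a=snap("scene","s1")[150:330,240:480]; b=snap("top","t1")[110:270,180:420]
cv2.imwrite("pics/c3.png",np.hstack([cv2.resize(a,None,fx=1.65,fy=1.65),cv2.resize(b,(396,297))])[:,:,::-1])
for c in("scene","top"):
    for l in("lid_hinge","lid_handle","chest"): print(c,l,[(round(d["conf"],2),W(c,d["at"]).round(4)) for d in r.spot_point(l,c)[:2]])
print(r.read_state()["ee_pos"])
E
```

```text
scene lid_hinge [(0.94, array([0.6176, 0.073 , 0.0676]))]
scene lid_handle [(0.96, array([0.4593, 0.0502, 0.1157]))]
scene chest [(0.77, array([ 0.5235,  0.059 , -0.0026])), (0.7, array([ 0.4373,  0.3639, -0.0091]))]
top lid_hinge [(0.69, array([0.6129, 0.0755, 0.0748]))]
top lid_handle [(0.48, array([0.7524, 0.1132, 0.2653]))]
top chest [(0.59, array([0.523 , 0.0605, 0.003 ])), (0.54, array([ 0.4971, -0.2858, -0.0027]))]
[0.47345203 0.00047849 0.0784789 ]
```

View pics/c3.png

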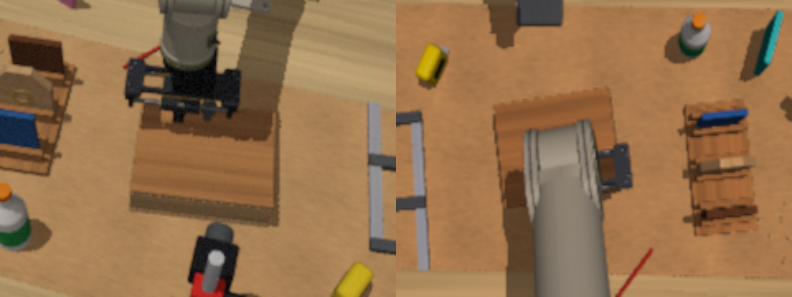

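The lid is shut: the TCP rests at the lid's closed top height with 38 N on it, and the scene view shows it flat. Next is the rack, so I'll check the joints first.

```bash
python3 - <<'E'
from h import *
print(r.read_state()["joint_positions"].round(3))
for k in range(3):
  for c in("scene","top"):
    r.camera(c)
    for l in("panel","bluepanel","walnut","ring"): print(c,l,[(round(d["conf"],2),W(c,d["at"]).round(4)) for d in r.spot_point(l,c)[:3] if W(c,d["at"])[1]>-.31 and W(c,d["at"])[1]<-.25])
E
```

```text
[ 0.391  0.181 -0.525  1.993  0.111  0.994 -1.606]
scene panel [(0.95, array([ 0.4994, -0.2854,  0.0143]))]
scene bluepanel [(0.86, array([ 0.5807, -0.275 ,  0.0122]))]
scene walnut [(0.83, array([ 0.4148, -0.2928,  0.0138]))]
scene ring []
top panel [(0.62, array([ 0.4932, -0.2874,  0.0187]))]
top bluepanel [(0.54, array([ 0.5801, -0.2722,  0.0168]))]
top walnut [(0.56, array([ 0.4113, -0.2895,  0.0126]))]
top ring [(0.68, array([ 0.5002, -0.2874,  0.0752]))]
scene panel [(0.7, array([ 0.4985, -0.2872,  0.0101]))]
scene bluepanel [(0.89, array([ 0.5809, -0.2723,  0.0109]))]
scene walnut [(0.89, array([ 0.4157, -0.291 ,  0.0133]))]
scene ring [(0.58, array([ 0.5078, -0.2875,  0.0765]))]
top panel [(0.72, array([ 0.4925, -0.2858,  0.0168]))]
top bluepanel [(0.54, array([ 0.5799, -0.2735,  0.0136]))]
top walnut [(0.44, array([ 0.4143, -0.2899,  0.0155]))]
top ring [(0.76, array([ 0.5018, -0.2847,  0.073 ]))]
scene panel [(0.94, array([ 0.4976, -0.2877,  0.0144]))]
scene bluepanel [(0.86, array([ 0.5827, -0.2736,  0.0128]))]
scene walnut [(0.87, array([ 0.4174, -0.2931,  0.0156]))]
scene ring [(0.62, array([ 0.5082, -0.2855,  0.0746]))]
top panel [(0.72, array([ 0.4959, -0.2875,  0.016 ]))]
top bluepanel [(0.76, array([ 0.5767, -0.2742,  0.0161]))]
top walnut [(0.69, array([ 0.4134, -0.2919,  0.0139]))]
top ring [(0.65, array([ 0.5035, -0.2856,  0.0753]))]
```

Emit:
arm_command --xyz '[[0, 0, 0.03], [0, 0, 0.06], [0, -0.02, 0.1], [0, -0.04, 0.14], [0.005, -0.06, 0.18], [0.005, -0.09, 0.22], [0.01, -0.12, 0.23], [0.01, -0.15, 0.23], [0.015, -0.18, 0.23], [0.02, -0.21, 0.23], [0.025, -0.25, 0.23], [0.025, -0.288, 0.23], [0.025, -0.288, 0.23], [0.025, -0.288, 0.23], [0.025, -0.288, 0.23], [0.025, -0.288, 0.23]]' --rot '[[0, 0, 0], [0, 0, 0], [0, 0, 0.12], [0, 0, 0.24], [0, 0, 0.36], [0, 0, 0.48], [0, 0, 0.6], [0, 0, 0.72], [0, 0, 0.84], [0, 0, 0.96], [0, 0, 1.08], [0, 0, 1.2], [0, 0, 1.32], [0, 0, 1.44], [0, 0, 1.506], [0, 0, 1.506]]' --grip 0.55 --squeeze 20

```text
time: 11.02
ee_pos: [0.4976, -0.2875, 0.3057]
eef_rot: [0.674, 0.738, 0.0, 0.001]
ft_force: [0.7, -0.1, -0.7]
width: 0.0478
grip_force: 0.0
```

Emit:
arm_command --xyz '[[-0.001, 0, -0.04], [-0.001, 0, -0.08], [-0.001, 0, -0.11], [-0.001, 0, -0.135], [-0.001, 0, -0.155], [-0.001, 0, -0.175], [-0.001, 0, -0.195], [-0.001, 0, -0.195], [-0.001, 0, -0.195]]' --rot '[[0, 0, 0.013], [0, 0, 0.013], [0, 0, 0.013], [0, 0, 0.013], [0, 0, 0.013], [0, 0, 0.013], [0, 0, 0.013], [0, 0, 0.013], [0, 0, 0.013]]'

```text
time: 11.77
ee_pos: [0.4963, -0.2869, 0.1099]
eef_rot: [0.671, 0.741, -0.0, -0.0]
ft_force: [-0.2, -0.4, 0.5]
width: 0.0479
grip_force: 0.0
```

Emit:
arm_command --xyz '[[0, 0, 0], [0, 0, 0], [0, 0, 0], [0, 0, 0], [0, 0, 0], [0, 0, 0]]' --rot '[[0, 0, 0], [0, 0, 0], [0, 0, 0], [0, 0, 0], [0, 0, 0], [0, 0, 0]]' --grip 0 --squeeze 40

```text
time: 12.27
ee_pos: [0.4966, -0.2871, 0.1099]
eef_rot: [0.671, 0.742, 0.0, 0.0]
ft_force: [2.7, 0.3, -1.1]
width: 0.0161
grip_force: 23.5
```

Gripped, with the opening at 16.1 mm matching the panel. Now lifting.

Emit:
arm_command --xyz '[[0, 0, 0.015], [0, 0, 0.03], [0, 0, 0.05], [0, 0, 0.075], [0, 0, 0.1], [0, 0, 0.13], [0, 0, 0.16], [0, 0, 0.19], [0, 0, 0.21], [0, 0, 0.21], [0, 0, 0.21], [0, 0, 0.21]]' --rot '[[0, 0, 0], [0, 0, 0], [0, 0, 0], [0, 0, 0], [0, 0, 0], [0, 0, 0], [0, 0, 0], [0, 0, 0], [0, 0, 0], [0, 0, 0], [0, 0, 0], [0, 0, 0]]'

```text
time: 13.27
ee_pos: [0.4961, -0.2868, 0.3183]
eef_rot: [0.671, 0.742, -0.0, -0.001]
ft_force: [0.0, 0.1, -1.5]
width: 0.0158
grip_force: 39.8
```

```bash
cat > meas.py <<'E'
from h import *
from scipy.spatial.transform import Rotation as R
np.set_printoptions(precision=4,suppress=True)
acc={}
for k in range(4):
    for c in("scene","top"):
        r.camera(c)
        for l in("panel","ring","lens"):
            d=[x for x in r.spot_point(l,c) if W(c,x["at"])[2]>.1]
            if d: acc.setdefault((l,c),[]).append(W(c,d[0]["at"]))
for k,v in acc.items(): print(k,len(v),np.median(v,0))
s=r.read_state(); Rt=R.from_quat(s["eef_rot"]); print(s["time"],s["ee_pos"],s["eef_rot"],s["width"],s["grip_force"]); print(Rt.as_matrix())
for l in("panel","ring"):
    m=np.mean([np.median(acc[l,c],0) for c in("scene","top") if (l,c) in acc],0); print(l,m,"in tool",Rt.inv().apply(m-s["ee_pos"]))
snap("scene","last")
E
python3 meas.py
```

```text
('panel', 'scene') 3 [ 0.4968 -0.2873  0.2245]
('ring', 'scene') 4 [ 0.5067 -0.2862  0.2838]
('lens', 'scene') 4 [0.7542 0.1147 0.2644]
('panel', 'top') 4 [ 0.4921 -0.288   0.2279]
('ring', 'top') 4 [ 0.5    -0.2852  0.2869]
('lens', 'top') 4 [0.7524 0.1121 0.268 ]
14.8667 [ 0.4965 -0.287   0.3196] [0.6705 0.7419 0.     0.    ] 0.015951501864653304 39.82145550796531
[[-0.1008  0.9949  0.0001]
 [ 0.9949  0.1008  0.    ]
 [ 0.      0.0001 -1.    ]]
panel [ 0.4945 -0.2877  0.2262] in tool [-0.0005 -0.0021  0.0933]
ring [ 0.5033 -0.2857  0.2854] in tool [0.0006 0.007  0.0342]
```

Tool-to-panel offsets match the nominal ones: origin at (0, 0, 0.095) and ring at (0, 0.008, 0.035). I'll carry the panel to the camera and tilt it.

Emit:
arm_command --xyz '[[0.003, 0.012, 0.005], [0.01, 0.035, 0.01], [0.018, 0.06, 0.01], [0.026, 0.09, 0.01], [0.034, 0.12, 0.01], [0.042, 0.15, 0.01], [0.05, 0.18, 0.01], [0.058, 0.21, 0.01], [0.066, 0.24, 0.01], [0.074, 0.27, 0.005], [0.08, 0.3, 0], [0.086, 0.33, -0.01], [0.09, 0.355, -0.02], [0.093, 0.375, -0.03], [0.0945, 0.39, -0.038], [0.0945, 0.397, -0.044], [0.0945, 0.397, -0.044], [0.0945, 0.397, -0.044]]' --rot '[[0, 0, 0], [0, -0.01, -0.005], [0, -0.02, -0.01], [0, -0.03, -0.015], [0, -0.04, -0.02], [0, -0.05, -0.025], [0, -0.06, -0.03], [0, -0.07, -0.035], [0, -0.08, -0.04], [0, -0.09, -0.045], [0.005, -0.1, -0.05], [0.005, -0.11, -0.055], [0.005, -0.12, -0.06], [0.008, -0.13, -0.065], [0.01, -0.145, -0.07], [0.01, -0.16, -0.078], [0.01, -0.16, -0.078], [0.01, -0.16, -0.078]]'

```text
time: 16.42
ee_pos: [0.5904, 0.1109, 0.2759]
eef_rot: [0.696, 0.713, 0.057, 0.056]
ft_force: [-2.0, -0.8, -0.7]
width: 0.0156
grip_force: 39.8
```

```bash
python3 meas.py; python3 - <<'E'
from h import *
im=cv2.imread("pics/last.png"); top=r.camera("top")[:,:,::-1]
a=cv2.resize(im[200:400,310:440],None,fx=3,fy=3,interpolation=cv2.INTER_CUBIC); b=cv2.resize(top[50:200,210:340],(390,450))
o=np.zeros((600,790,3),np.uint8); o[:,:390]=a; o[:450,395:785]=b; cv2.imwrite("pics/c4.png",o)
for c in ("scene","top"):
  for l in("lid_handle","walnut","bluepanel","glue"): print(c,l,[W(c,d["at"]).round(3) for d in r.spot_point(l,c)[:3]])
E
```

```text
('panel', 'scene') 4 [0.6069 0.1088 0.1809]
('ring', 'scene') 4 [0.6055 0.1091 0.2435]
('lens', 'scene') 4 [0.7526 0.1138 0.2653]
('panel', 'top') 4 [0.6018 0.1099 0.1866]
('ring', 'top') 1 [0.6034 0.1117 0.2453]
('lens', 'top') 4 [0.7525 0.1111 0.2687]
18.0167 [0.591  0.11   0.2756] [0.6968 0.7128 0.0573 0.056 ] 0.015681000800961836 39.82146265411757
[[-0.0228  0.9869  0.1597]
 [ 0.9997  0.0225  0.0037]
 [ 0.0001  0.1597 -0.9872]]
panel [0.6044 0.1094 0.1837] in tool [-0.001  -0.0015  0.0928]
ring [0.6044 0.1104 0.2444] in tool [0.0001 0.0083 0.033 ]
scene lid_handle [array([0.456, 0.048, 0.114])]
scene walnut [array([ 0.723, -0.38 ,  0.002]), array([ 0.195, -0.329, -0.003]), array([ 0.583, -0.276,  0.014])]
scene bluepanel [array([ 0.578, -0.274,  0.01 ])]
scene glue [array([ 0.739, -0.219, -0.006]), array([ 0.437,  0.365, -0.007]), array([0.458, 0.049, 0.116])]
top lid_handle [array([0.461, 0.053, 0.116]), array([ 0.439,  0.362, -0.006])]
top walnut [array([ 0.729, -0.374,  0.005]), array([ 0.414, -0.291,  0.013]), array([ 0.198, -0.33 ,  0.001])]
top bluepanel [array([ 0.577, -0.274,  0.016])]
top glue [array([ 0.731, -0.221, -0.002]), array([ 0.496, -0.286, -0.   ])]
```

View pics/c4.png

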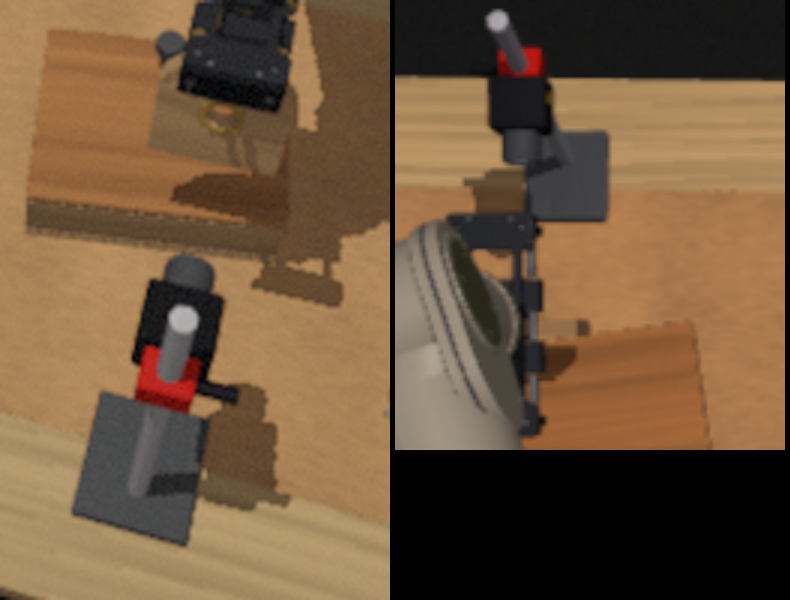

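The picture shows the panel held gable up facing the lens, ring at (225,117) in the left crop, lid flat and shut underneath, and the gripper clear of the camera. I'll recheck the pitch with a silhouette fit that allows small per-view calibration shifts.

```bash
sed '/^L0=/,$d' sil.py | grep -v 'print(c)' > sil2.py; cat >> sil2.py <<'E'
L0=np.array([.7530,.1135,.2665])
def run(views,pt):
    def cost(q):
        p=np.r_[.023+q[0]/40,pt,.028+q[1]/300,L0]
        e=0
        for i,c in enumerate(views):
            o,v=imgs[c]; m=ren(p,c); S=np.float32([[1,0,q[2+2*i]],[0,1,q[3+2*i]]]); m=cv2.warpAffine(m,S,m.shape[::-1]); e+=(abs(m-o)*v).sum()
        return e+q[0]**2
    n=2+2*len(views); best=None
    for sgn in(1,-1):
        s=minimize(cost,np.zeros(n),method="Nelder-Mead",options=dict(initial_simplex=np.vstack([np.zeros(n),np.eye(n)*1.2*sgn]),maxiter=400))
        if best is None or s.fun<best.fun: best=s
    return round(best.fun,1),best.x.round(1)
for v in(["scene"],["top"],["scene","top"]):
    for pt in np.arange(0,.45,.06): print(v,round(pt,2),*run(v,pt))
E
python3 sil2.py
```

```text
['scene'] 0.0 62.1 [ 0.  -0.6 -0.   0.7]
['scene'] 0.06 60.8 [ 0.3 -0.1 -0.   1. ]
['scene'] 0.12 63.3 [0.1 0.5 0.  1. ]
['scene'] 0.18 65.2 [-0.1  0.6 -0.   2. ]
['scene'] 0.24 70.5 [0.  0.6 0.  2. ]
['scene'] 0.3 71.8 [-0.1  2.3 -0.   2.3]
['scene'] 0.36 73.4 [-0.3  2.7 -0.   3. ]
['scene'] 0.42 74.7 [-0.2  3.8 -0.   3. ]
['top'] 0.0 25.1 [-0.   1.   0.  -1.8]
['top'] 0.06 23.4 [ 0.2  1.4  0.  -1. ]
['top'] 0.12 23.9 [-0.3  0.6  0.  -1.1]
['top'] 0.18 26.3 [-0.3  0.6 -0.  -0.9]
['top'] 0.24 26.8 [-0.5  0.6  1.  -0. ]
['top'] 0.3 27.4 [-0.3  0.6  1.  -0. ]
['top'] 0.36 29.3 [-0.7  0.6  1.  -0. ]
['top'] 0.42 31.8 [-1.   0.8  1.  -0.5]
['scene', 'top'] 0.0 91.1 [ 0.   0.  -0.   0.  -0.  -1.2]
['scene', 'top'] 0.06 88.5 [-0.1  0.1  0.   1.   0.  -1.5]
['scene', 'top'] 0.12 89.3 [ 0.1  0.9  0.   1.1  0.1 -1. ]
['scene', 'top'] 0.18 92.8 [-0.1  0.5  0.   2.   0.2 -1. ]
['scene', 'top'] 0.24 102.4 [-0.3  0.8 -0.1  2.   0.6 -0.8]
['scene', 'top'] 0.3 103.3 [-0.2  1.3 -0.1  2.7  1.  -0. ]
['scene', 'top'] 0.36 112.8 [-0.3  1.6 -0.6  3.1  1.   0. ]
['scene', 'top'] 0.42 120.7 [-0.4  2.1 -0.1  3.1  1.3  0.1]
```

The best fit is a pitch of 0.1–0.18, and the held 0.16 is within tolerance for any of those. Handing in.

```bash
python3 -c "
from bench import r
s=r.read_state(); print(s['time'],s['width'],s['grip_force'],abs(s['joint_vel']).max()); print(r.close_job())"
```

```text
18.5167 0.015711182714594034 39.82149959280605 0.0014754590374788613
the job is handed in; nothing more can be done
None
```

I shut the lid and handed the job in with the maple panel held still, gable up, ring facing the lens about 15 cm away (camera tilt estimated at 0.16 rad); the verdict was not returned.

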